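# Set out the staining and mounting station

### The arm

A 6-joint arm with a two-finger parallel gripper is mounted at the origin on a cart in front of the work surface, level with it; the furniture and walls round the work are solid. World frame = base frame: x ahead of the robot, y to its left, z up, the work surface at z = 0. Lengths are in m, angles in rad, forces in N, time in s.
With the tool pointing down it reaches from about 0.35 to 0.775 m from the base axis. Payload 7.3 kg.
Tool frame: the origin (TCP) lies at the very end of the fingers, on their centre line; the grasp point (between the pads) lies grip_point_offset behind it (grip_point_offset is the distance from the TCP to the grasp point, in m); z points along the fingers, y is the direction in which the jaws open and shut (so a half turn about z gives the same grasp; the last joint's range is limited). The gripper opens to 92 mm and grips with 3 to 60 N. Pads are 19 mm wide; open, the fingers measure 130 mm over their backs; the gripper's body (75 mm by 190 mm) begins 47 mm behind the grasp point.
Start: joints at [1.015, 0.342, 1.524, -0, 1.275, -0.146], TCP at [0.209, 0.482, 0.227] pointing down, gripper open.
Joint ranges: [-2.53, 2.53], [-0.77, 2.02], [0.04, 2.7], [-1, 4.14], [0.28, 2.66], [-3.11, 3.11]. Speed limits (rad/s): [2.57, 2.57, 3.14, 3.14, 3.14, 3.14].

### API

Orientations are given as [roll, pitch, yaw] about the fixed x, y, z axes, in that order (R = Rz(yaw) Ry(pitch) Rx(roll)).
In Python, from cell import * gives the robot as it stands.
- The arm moves only by the shell command python3 -m inch 'ROWS' [OPENING] [FORCE]. ROWS is JSON, a list that holds one entry, the list of rows, each a list of 4 numbers: the shift along the tool's x, y, z in mm, then the turn about the tool's z in rad. In form: [[[x, y, z, roll], ...]]. A call has 1 to 10 rows; each row shifts and turns the commanded pose from where the row before left it, along the tool's axes as they then stand; what a row does not reach is not made up. A row lasts 1/8 s, in which the tool goes at most 62.5 mm and 10.7 degrees, less where a joint would pass 70% of its speed; a pose out of reach is approached as far as the arm can. A call with a gripper value outside its range is refused whole. OPENING is the closure, from -1 (fully open) to 1 (shut), set as the call begins (- or left out, the last holds). The fingers move at their own pace and stop on an object; FORCE is the grip in N (left out, the last holds). Time passes only in rows, so rows that do not move let the fingers close. It gives the time, the measured TCP pose, the force and the opening at its end, in the units of the state.
- observe(): the state, without advancing time (a new reading comes with each control period).
- read_camera(name): name is "scene" or "side" or "wrist"; returns a dict with "img" (384x512x3 uint8, blue, green, red), "fx", "fy", "cx", "cy" (pixels), "eye" and "rotation" of the camera in the world; the wrist camera has in their place "T_tool_cam" (4x4, takes a point from camera to tool coordinates, whose origin is the TCP and whose axes are the flange's). Camera axes: x right, y down, z forward; pixel columns grow to the right and rows downward; lengths in m; the calibration is good to about 2 mm. A picture is of the moment at which its call begins: read the wrist's pose just before it. There is no depth.
- hand_in(): hands the job in, once; it reports no verdict.
Trained networks look in the newest picture that a camera, given by its name, has taken for a name from the list of things; names that differ only in an ending like _2 or _b are one class to them, and where a whole thing is asked for, a point or a joint stands for the part that bears it (a point fixed in the world has none). Each returns a list of dicts, best first, with "conf" (0 to 1); they miss things now and then, are a little off and sometimes report something else, mostly with a low value. They report only what shows in the picture. A call takes as long as a camera call. They do not tell look-alikes from the thing itself.
- boxes_of(camera, label): "at" ([row, column] in pixels, amid what is visible of it).
- place_of(camera, label): "at" ([row, column] in pixels: a listed point, or the origin of a listed thing).
The state is a dict: "time": time; "qpos": joint angles; "qvel": joint speeds; "joint_efforts": joint torques, N m; "tool_pos": TCP position; "tool_rot": TCP orientation; "contact_force": force on the tool from outside, world axes, zero at the start; "torque": the same for the moment, N m; "opening": finger opening in m.
Only numpy, scipy, OpenCV 4.12 (cv2) and the standard library are available. Lean on these libraries where they do the work, as an engineer would, in place of code of your own. Each camera call takes 0.05 s, during which the arm holds its last target. There are 200 camera calls.

### The job

Set the bench out for staining and mounting slides: stand the blue-capped dye bottle in the middle of the coaster to the left of the pink petri dish, and the large white-capped buffer bottle in the middle of the coaster to the right of the timer. Lay the orange cover-glass box in the middle of the coaster in front of the small oil bottle, and stack the green cover-glass box squarely on top of the orange one. Leave the petri dish, the timer and the oil bottle where they are.

Things in the scene. Friction and masses are not known exactly. Their poses are not given: they have to be found in the camera images.
- dye_bottle_mid (a point): Small white reagent bottle with a blue cap and blue band, 36 mm across, 85 mm tall (round body up to 73 mm, then the 22 mm cap), loose, upright; this point is on its axis half-way up (42.5 mm above its foot), z up.
- buffer_bottle_mid (a point): Larger white reagent bottle with a white cap and a teal band, 45 mm across, 110 mm tall (round body up to 91 mm, then the 28 mm cap), loose, upright; this point is on its axis half-way up (55 mm above its foot), z up.
- coverglass_box1_mid (a point): Orange cover-glass box (orange base, white top), solid, shut, 50 x 50 x 20 mm, loose; this point is its centre, 10 mm above its underside; x and y along its sides, z up.
- coverglass_box0_mid (a point): Green cover-glass box (dark green base, white top), solid, shut, 50 x 50 x 20 mm, loose; this point is its centre, 10 mm above its underside; x and y along its sides, z up.
- coaster_dish: White square silicone coaster, 66 x 66 x 4 mm, with a thin blue ring (60 mm across) printed round its centre, fixed to the bench; origin at the centre of its underside, z up, its top at z = 4 mm. All three coasters look alike: this is the one directly left (+y as the robot sees it) of the pink petri dish (its side is fixed; the thing beside it and the coaster are turned together by up to 0.2 rad, coaster centre 85 mm from the thing's centre).
- coaster_timer: White square silicone coaster, 66 x 66 x 4 mm, with a thin blue ring (60 mm across) printed round its centre, fixed to the bench; origin at the centre of its underside, z up, its top at z = 4 mm. All three coasters look alike: this is the one directly right (-y) of the bench timer (its side is fixed; the thing beside it and the coaster are turned together by up to 0.2 rad, coaster centre 85 mm from the thing's centre).
- coaster_oil: White square silicone coaster, 66 x 66 x 4 mm, with a thin blue ring (60 mm across) printed round its centre, fixed to the bench; origin at the centre of its underside, z up, its top at z = 4 mm. All three coasters look alike: this is the one directly in front (-x, the robot's side) of the small oil bottle (its side is fixed; the thing beside it and the coaster are turned together by up to 0.2 rad, coaster centre 85 mm from the thing's centre).
- petri_dish0: Shut clear petri dish with a pink medium, 61 mm across, 16 mm high, loose, not to be moved; origin at the centre of its underside; the coaster lies on its +y side.
- bench_timer: White bench timer with a small display and buttons, 63 x 66 x 30 mm, loose, not to be moved; origin at the centre of its underside; the coaster lies on its -y side.
- oil_bottle: Small amber oil bottle with a black cap, 30 mm across, 70 mm tall, loose, not to be moved; origin at the centre of its underside; the coaster lies on its -x side.
Not all that is in view belongs to the job. What is shaped like the part that bears coverglass_box0_mid but purple is not meant. Leave any red or yellow look-alike of the part that bears dye_bottle_mid alone.

How it is judged:
At the end, for the whole second after the job is handed in: Dye bottle upright on the coaster left of the dish, buffer bottle upright on the one right of the timer, orange box flat on the one before the oil bottle, each centred within 12 mm; green box flat on the orange one within 8 mm and 0.2 rad; all released, at rest (horizontal distance between dye_bottle_mid and coaster_dish below 0.012 m and height (world z) of dye_bottle_mid between 0.0425 and 0.0505 m and angle between each of dye_bottle_mid, buffer_bottle_mid, coverglass_box1_mid's own z axis and vertical below 0.15 rad and horizontal distance between buffer_bottle_mid and coaster_timer below 0.012 m and height (world z) of buffer_bottle_mid between 0.055 and 0.063 m and horizontal distance between coverglass_box1_mid and coaster_oil below 0.012 m and height (world z) of coverglass_box1_mid between 0.01 and 0.018 m and horizontal distance between coverglass_box0_mid and coverglass_box1_mid below 0.008 m and height (world z) of coverglass_box0_mid between 0.031 and 0.038 m and angle between coverglass_box0_mid's own z axis and vertical below 0.1 rad and (angle between the x axis of coverglass_box0_mid and the x axis of coverglass_box1_mid, either way round below 0.2 rad or angle between the x axis of coverglass_box0_mid and the y axis of coverglass_box1_mid, either way round below 0.2 rad) and linear speed of each of dye_bottle, buffer_bottle, coverglass_box0, coverglass_box1 below 0.02 m/s); the robot touches nothing.
It fails at once if the petri dish is pushed more than 25 mm from its place or tipped (distance of petri_dish0 from where it was at the start of the episode above 0.025 m or angle between petri_dish0's own z axis and vertical above 0.5 rad).
It fails at once if the bench timer is pushed more than 25 mm from its place or tipped (distance of bench_timer from where it was at the start of the episode above 0.025 m or angle between bench_timer's own z axis and vertical above 0.5 rad).
It fails at once if the oil bottle is pushed more than 25 mm from its place or tipped (distance of oil_bottle from where it was at the start of the episode above 0.025 m or angle between oil_bottle's own z axis and vertical above 0.5 rad).
It also fails if it takes over 115 s, if anything falls off the work surface, if the arm or the gripper's body presses on something with over 40 N, if the wrist force passes 120 N, or if a joint passes its speed limit or range.

## Working session

There is one attempt and no reset: what is moved stays moved. The work goes in short steps, Python scripts to look and compute and a shell command to move; the robot and the scene stay as the last step left them, time stands still between calls to the robot, and variables do not carry over. Pictures are saved under pics/ and viewed, about 12 in all and at most 16, crops included, and the job is handed in when it is done.

```bash
ls; mkdir -p pics
python3 - <<'E'
from cell import *
import cv2, numpy as np
s=observe(); print({k:np.round(v,3).tolist() for k,v in s.items()})
try: print(grip_point_offset)
except Exception as e: print(e)
names=["dye_bottle_mid","buffer_bottle_mid","coverglass_box1_mid","coverglass_box0_mid","coaster_dish","coaster_timer","coaster_oil","petri_dish0","bench_timer","oil_bottle"]
for c in ["scene","side"]:
    r=read_camera(c); cv2.imwrite(f"pics/{c}0.png",r["img"])
    print(c,{k:np.round(v,4).tolist() for k,v in r.items() if k!="img"})
    for n in names:
        print(n,[(np.round(d["at"],1).tolist(),round(d["conf"],2)) for d in place_of(c,n)])
E
```

```text
pics
{'time': 0.0, 'qpos': [1.015, 0.343, 1.525, 0.0, 1.275, -0.146], 'qvel': [-0.0, -0.002, 0.0, 0.0, 0.001, -0.0], 'joint_efforts': [-0.001, -43.124, -24.422, 0.072, 0.056, -0.0], 'tool_pos': [0.209, 0.481, 0.226], 'tool_rot': [-3.14, -0.0, 2.732], 'contact_force': [-0.615, 0.494, 0.604], 'torque': [0.0, -0.014, 0.009], 'opening': 0.092}
0.0188
scene {'fx': 431.8016, 'fy': 431.8016, 'cx': 249.9099, 'cy': 188.7681, 'eye': [-0.3303, 0.9879, 0.6436], 'rotation': [-1.9842, 0.0137, -2.4415]}
dye_bottle_mid [([212.9, 244.0], 0.59), ([209.5, 226.3], 0.42)]
buffer_bottle_mid []
coverglass_box1_mid [([259.7, 176.8], 0.87), ([237.6, 196.7], 0.74), ([181.0, 296.3], 0.53)]
coverglass_box0_mid [([168.4, 302.5], 0.48), ([176.1, 330.1], 0.42)]
coaster_dish [([188.3, 273.5], 0.61)]
coaster_timer []
coaster_oil [([235.4, 197.4], 0.63)]
petri_dish0 []
bench_timer [([200.2, 232.7], 0.48)]
oil_bottle [([230.1, 180.1], 0.43)]
side {'fx': 367.2395, 'fy': 367.2395, 'cx': 257.3991, 'cy': 185.7288, 'eye': [0.4569, -0.9865, 0.5312], 'rotation': [-2.0386, 0.0238, -0.055]}
dye_bottle_mid [([164.8, 259.0], 0.82), ([162.9, 220.3], 0.75), ([171.2, 235.6], 0.61), ([164.2, 258.8], 0.38), ([210.3, 243.5], 0.34), ([251.7, 299.5], 0.18)]
buffer_bottle_mid [([211.4, 242.8], 0.77)]
coverglass_box1_mid [([146.0, 238.8], 0.44)]
coverglass_box0_mid [([281.2, 240.6], 0.81), ([278.9, 298.4], 0.63)]
coaster_dish [([231.3, 290.0], 0.7)]
coaster_timer [([214.5, 301.1], 0.54)]
coaster_oil [([210.7, 243.0], 0.73), ([163.3, 257.2], 0.42), ([199.6, 298.8], 0.35)]
petri_dish0 [([249.4, 301.0], 0.77)]
bench_timer [([198.8, 296.4], 0.61), ([171.4, 234.8], 0.16)]
oil_bottle [([158.4, 279.3], 0.48)]
```

Run:
```python
import cv2
a=cv2.imread("pics/scene0.png")[110:320,110:390]; cv2.imwrite("pics/v1.png",cv2.resize(a,(800,600),interpolation=cv2.INTER_CUBIC))
a=cv2.imread("pics/side0.png")[120:310,150:403]; cv2.imwrite("pics/v2.png",cv2.resize(a,(800,600),interpolation=cv2.INTER_CUBIC))
```

```text
(no output)
```

View pics/v1.png

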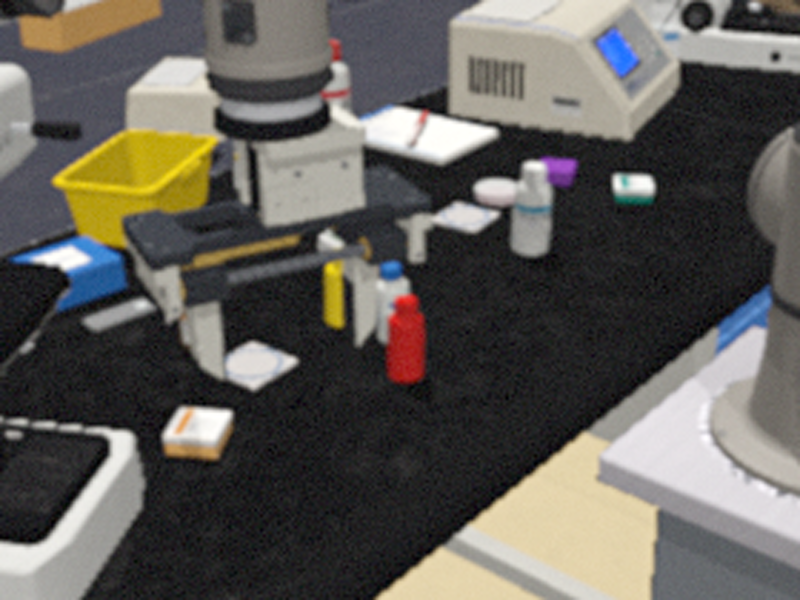

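View pics/v2.png

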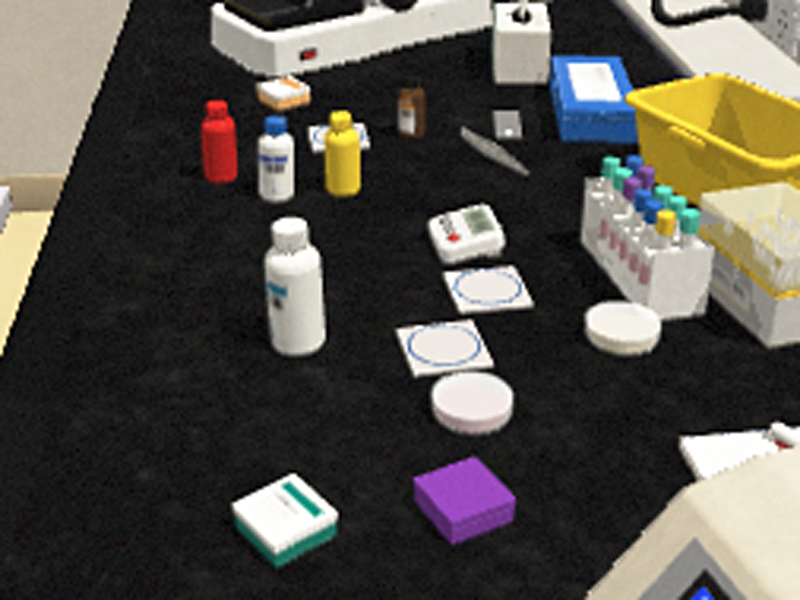

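The side view shows everything. Positions are v2 crop pixels (col,row).

- **Dye candidates:** blue (276,160), red (219,142) and yellow (343,155). I choose the blue one.
- **Box candidates:** green (285,518), purple (465,500) and orange (284,93). I choose green and orange.
- **Buffer bottle:** (295,290), the only one of its kind.
- **Coasters:** dish (445,347), just beyond the pink dish at (472,402). Timer (488,288), on the near side of the timer at (467,235). Oil (338,135), left of the oil bottle at (411,112).
- **Not the petri dish:** the white-lidded dish at (622,328) is a decoy.

```bash
cat > h.py <<'E'
from cell import *
import cv2, numpy as np
from scipy.spatial.transform import Rotation as Rn
def cam(name):
    s=observe(); r=read_camera(name)
    if "T_tool_cam" in r:
        T=np.eye(4); T[:3,:3]=Rn.from_euler('xyz',s["tool_rot"]).as_matrix(); T[:3,3]=s["tool_pos"]
        T=T@np.array(r["T_tool_cam"]); R,e=T[:3,:3],T[:3,3]
    else:
        e=np.array(r["eye"]); q=np.array(r["rotation"]); R=q if q.shape==(3,3) else Rn.from_euler('xyz',q).as_matrix()
    return dict(img=r["img"],R=R,e=e,K=(r["fx"],r["fy"],r["cx"],r["cy"]))
def pt(c,row,col,z):
    fx,fy,cx,cy=c["K"]; d=c["R"]@np.array([(col-cx)/fx,(row-cy)/fy,1.])
    return (c["e"]+d*(z-c["e"][2])/d[2])[:2]
def px(c,p):
    fx,fy,cx,cy=c["K"]; q=c["R"].T@(np.array(p)-c["e"]); return np.array([cy+fy*q[1]/q[2],cx+fx*q[0]/q[2]])
E
python3 - <<'E'
from h import *
c=cam("side")
P=dict(dye=(276,160,.0425),red=(219,142,.0425),yel=(343,155,.0425),buf=(295,288,.055),green=(285,518,.01),purple=(465,500,.01),orange=(284,95,.01),
 cdish=(445,347,.004),ctimer=(488,288,.004),coil=(338,136,.004),dish=(472,400,.008),timer=(467,235,.015),oil=(411,112,.035),rack=(585,255,0),box2=(622,328,.008),orangecorner=(0,0,0))
for k,(x,y,z) in P.items(): print(k,np.round(pt(c,120+y/3.158,150+x/3.162,z),3))
w=cam("wrist"); cv2.imwrite("pics/w0.png",w["img"])
print("wrist e",w["e"].round(3),w["R"].round(2).tolist(),w["K"])
s=cam("scene"); print("scene", pt(s,110+322/2.857,110+393/2.857,.0425), pt(s,110+435/2.857,110+198/2.857,.01),pt(s,110+188/2.857,110+633/2.857,.01))
E
```

```text
dye [0.44  0.094]
red [0.38  0.147]
yel [0.509 0.099]
buf [ 0.454 -0.184]
green [ 0.441 -0.4  ]
purple [ 0.56  -0.393]
orange [0.45 0.36]
cdish [ 0.573 -0.203]
ctimer [ 0.623 -0.114]
coil [0.51  0.239]
dish [ 0.583 -0.281]
timer [ 0.617 -0.034]
oil [0.593 0.226]
rack [ 0.724 -0.057]
box2 [ 0.72  -0.194]
orangecorner [-0.002  0.861]
wrist e [0.147 0.509 0.385] [[0.4, 0.89, 0.23], [0.92, -0.39, -0.1], [0.0, 0.25, -0.97]] (343.27047664280036, 343.27047664280036, 254.57075370754015, 191.18328371546397)
scene [0.4044232  0.13939274] [0.44206829 0.37427575] [ 0.43844068 -0.40458488]
```

View pics/w0.png

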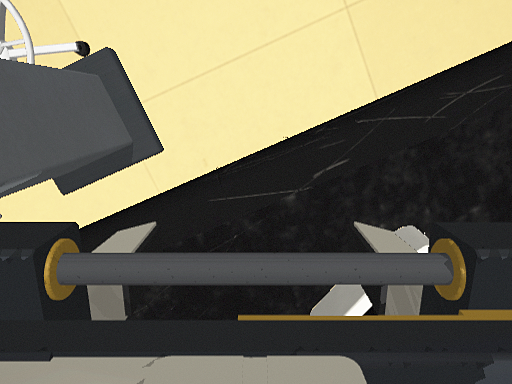

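```bash
cat >> h.py <<'E'
from scipy.optimize import minimize
def ring(r,z): a=np.linspace(0,2*np.pi,24,endpoint=False); return [[r*np.cos(t),r*np.sin(t),z] for t in a]
def sq(h,z): return [[sx*h,sy*h,z] for sx in(-1,1) for sy in(-1,1)]
M=dict(box=[np.array(sq(.025,0)+sq(.025,.02))],coaster=[np.array(sq(.033,0)+sq(.033,.004))],
 dye=[np.array(ring(.018,0)+ring(.018,.062)+ring(.011,.073)),np.array(ring(.011,.070)+ring(.011,.085))],
 buf=[np.array(ring(.0225,0)+ring(.0225,.076)+ring(.014,.091)),np.array(ring(.014,.088)+ring(.014,.11))],dish=[np.array(ring(.0305,0)+ring(.0305,.016))])
def render(c,kind,p,z0=0):
    m=np.zeros(c["img"].shape[:2],np.uint8); R=Rn.from_euler('z',p[2]).as_matrix()
    for part in M[kind]:
        q=np.array([px(c,R@v+[p[0],p[1],z0])[::-1] for v in part])
        h=cv2.convexHull((q*16).round().astype(np.int32)); cv2.fillConvexPoly(m,h,1,shift=4)
    return m
def mask(c,kind,p,z0=0,thr=75):
    b=(cv2.GaussianBlur(c["img"],(3,3),0).max(2)>thr).astype(np.uint8)
    b=cv2.morphologyEx(b,cv2.MORPH_OPEN,np.ones((3,3)))
    near=cv2.dilate(render(c,kind,p,z0),np.ones((3,3)),iterations=25)
    n,l,st,_=cv2.connectedComponentsWithStats(b)
    r=render(c,kind,p,z0); best=max(range(1,n),key=lambda i:(r*(l==i)).sum()-.3*((near==0)*(l==i)).sum())
    m=(l==best).astype(np.uint8); cs,_=cv2.findContours(m,cv2.RETR_EXTERNAL,cv2.CHAIN_APPROX_NONE)
    cv2.drawContours(m,cs,-1,1,-1); return m
def fit(c,kind,p,z0=0,m=None):
    """p=(x,y,yaw) guess -> fitted, IoU"""
    if m is None: m=mask(c,kind,p,z0)
    def cost(q):
        r=render(c,kind,q,z0); return 1-(r&m).sum()/max(1,(r|m).sum())
    best=None
    for y in ([p[2]] if kind in("dye","buf","dish") else [-.6,-.2,.2,.6]):
        s=minimize(cost,[p[0],p[1],y],method="Nelder-Mead",options=dict(initial_simplex=[[p[0],p[1],y],[p[0]+.02,p[1],y],[p[0],p[1]+.02,y],[p[0],p[1],y+.3]],xatol=1e-4,fatol=1e-4))
        s=minimize(cost,s.x,method="Nelder-Mead",options=dict(initial_simplex=[s.x,s.x+[.006,0,0],s.x+[0,.006,0],s.x+[0,0,.1]],xatol=1e-4,fatol=1e-4))
        if best is None or s.fun<best.fun: best=s
    return best.x,1-best.fun
def shift(target,z=None,yaw=None):
    """tool-frame shift (mm) of the TCP from here to target xy (z), and turn (rad)"""
    s=observe(); R=Rn.from_euler('xyz',s["tool_rot"]).as_matrix(); p=s["tool_pos"]
    d=R.T@(np.array([target[0],target[1],p[2] if z is None else z])-p)
    print("shift mm",(d*1000).round(1).tolist(),"at",np.round(p,4).tolist(),"yaw",round(s["tool_rot"][2],3))
E
python3 -m inch '[[[-52,-3,0,0],[-52,-3,0,0],[-52,-3,0,0],[-52,-3,0,0],[-52,-3,0,0],[0,0,0,0],[0,0,0,0]]]' -1 20
python3 - <<'E'
from h import *
w=cam("wrist"); cv2.imwrite("pics/w1.png",w["img"])
print(px(w,[.45,.36,.01]),[(d["at"],d["conf"]) for d in place_of("wrist","coverglass_box1_mid")])
f,i=fit(w,"box",(.45,.36,0)); print(f.round(4),i)
a=w["img"].copy(); cs,_=cv2.findContours(render(w,"box",f),0,1); cv2.drawContours(a,cs,-1,(255,0,255),1); cv2.imwrite("pics/w1.png",a)
shift(f[:2])
E
```

```text
time: 2.12
tool_pos: [0.4412, 0.3642, 0.2265]
tool_rot: [-3.141, -0.001, 2.731]
contact_force: [-0.3, 0.2, -0.2]
opening: 0.0917
[173.84451978 253.78497426] [([164.2, 261.7], 0.82)]
[0.4481 0.3737 0.5339] 0.9638607315998237
shift mm [-3.3, 11.1, -0.0] at [0.4406, 0.3649, 0.2268] yaw 2.733
```

View pics/w1.png

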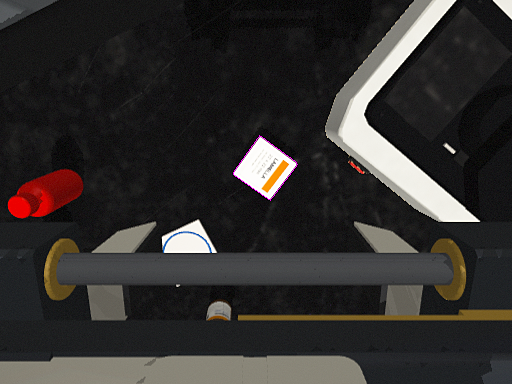

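The orange box shows at px (266,168) with the fit outline tight on it. The red bottle at left and the balance at right are clear of a grasp with the jaws turned by +0.627 about tool z.

```bash
python3 -m inch '[[[-3,11,0,0],[0,0,0,0.157],[0,0,0,0.157],[0,0,0,0.157],[0,0,40,0.156],[0,0,55,0],[0,0,55,0],[0,0,45,0],[0,0,26,0],[0,0,0,0]]]' -1 20
python3 - <<'E'
from h import *
shift((.4481,.3737),.0055)
E
```

```text
time: 3.48
tool_pos: [0.4476, 0.3734, 0.004]
tool_rot: [-3.138, 0.0, 2.106]
contact_force: [0.4, 0.1, -0.4]
opening: 0.0921
shift mm [-0.0, 0.5, -1.5] at [0.4476, 0.3734, 0.004] yaw 2.106
```

```bash
python3 -m inch '[[[0,0,-1,0],[0,0,0,0],[0,0,0,0],[0,0,0,0],[0,0,-20,0],[0,0,-50,0],[0,0,-60,0],[0,0,-60,0],[0,0,0,0]]]' 1 20
python3 -m inch '[[[-46,8,0,0],[-46,8,0,0],[-46,8,0,0],[-47,8,0,0],[0,0,0,-0.159],[0,0,0,-0.159],[0,0,0,-0.159],[0,0,0,-0.159],[0,0,0,-0.159],[0,0,0,0]]]'
python3 - <<'E'
from h import *
w=cam("wrist"); g=(.51,.239,0); print(px(w,[*g[:2],.004]),place_of("wrist","coaster_oil"))
f,i=fit(w,"coaster",g); print(f.round(4),i); shift(f[:2])
a=w["img"].copy(); cs,_=cv2.findContours(render(w,"coaster",f),0,1); cv2.drawContours(a,cs,-1,(255,0,255),1); cv2.imwrite("pics/w2.png",a)
E
```

```text
time: 4.6
tool_pos: [0.451, 0.3745, 0.2024]
tool_rot: [3.13, -0.0, 2.105]
contact_force: [-0.0, 0.3, -0.0]
opening: 0.0487
time: 5.85
tool_pos: [0.5699, 0.2299, 0.1954]
tool_rot: [-3.141, -0.002, 2.898]
contact_force: [-0.9, -0.2, -0.1]
opening: 0.0484
[109.75065357 248.47907088] []
[0.5089 0.2465 0.0413] 0.9951250529885545
shift mm [63.4, 1.1, 0.1] at [0.5701, 0.23, 0.1959] yaw 2.896
```

View pics/w2.png

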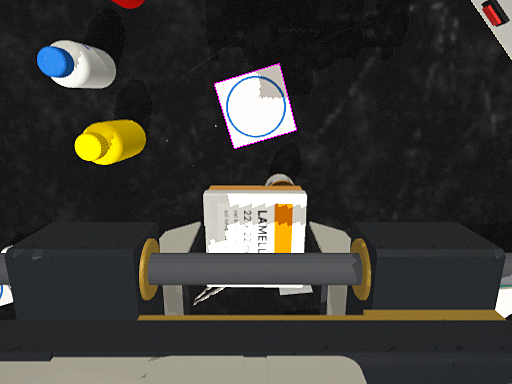

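```bash
python3 -m inch '[[[0,0,0,-0.122],[0,0,0,-0.122],[31,8,0,0],[30,8,0,0],[0,0,30,0],[0,0,40,0],[0,0,40,0],[0,0,30,0],[0,0,0,0],[0,0,0,0]]]'
python3 - <<'E'
from h import *
w=cam("wrist"); cv2.imwrite("pics/w3.png",w["img"])
s=observe(); R=Rn.from_euler('xyz',s["tool_rot"]).as_matrix()
for v in [(.025,-.025,-.015),(.025,.025,-.015),(.025,-.025,.005),(.025,.025,.005)]: print(v,px(w,R@v+s["tool_pos"]).round(1))
shift((.5089,.2465),.010)
# find the top row of bright box in hand
b=w["img"].max(2)>110
for col in (225,245,265,285): print(col,[r for r in range(150,225) if b[r,col] ][:3], np.where(b[:,col])[0][:40].tolist())
E
```

```text
time: 7.2
tool_pos: [0.5102, 0.2462, 0.0578]
tool_rot: [3.141, 0.002, -3.14]
contact_force: [0.3, 0.0, -0.2]
opening: 0.0483
(0.025, -0.025, -0.015) [203.2 196.4]
(0.025, 0.025, -0.015) [203.1 311.6]
(0.025, -0.025, 0.005) [191.6 203.1]
(0.025, 0.025, 0.005) [191.5 305. ]
shift mm [1.7, 0.1, 48.2] at [0.5105, 0.2464, 0.0582] yaw -3.14
225 [157, 158, 159] [157, 158, 159, 160, 161, 162, 163, 164, 165, 166, 167, 168, 169, 170, 171, 172, 173, 174, 175, 176, 177, 178, 179, 180, 181, 182, 183, 184, 185, 186, 187, 188, 189, 190, 191, 192, 193, 194, 195, 196]
245 [157, 158, 159] [157, 158, 159, 160, 161, 162, 163, 164, 165, 166, 167, 168, 169, 170, 171, 172, 173, 174, 175, 176, 177, 178, 179, 180, 181, 182, 183, 184, 185, 186, 187, 188, 189, 190, 191, 192, 193, 194, 195, 196]
265 [156, 157, 158] [156, 157, 158, 159, 160, 161, 162, 163, 164, 165, 166, 167, 168, 169, 170, 171, 172, 173, 174, 175, 176, 177, 178, 179, 180, 181, 182, 183, 184, 185, 186, 187, 188, 189, 190, 191, 192, 193, 194, 195]
285 [155, 156, 157] [155, 156, 157, 158, 159, 160, 161, 162, 163, 164, 165, 166, 167, 168, 169, 170, 171, 172, 173, 174, 175, 176, 177, 178, 179, 180, 181, 182, 183, 184, 185, 186, 187, 188, 189, 190, 191, 192, 193, 194]
```

View pics/w3.png

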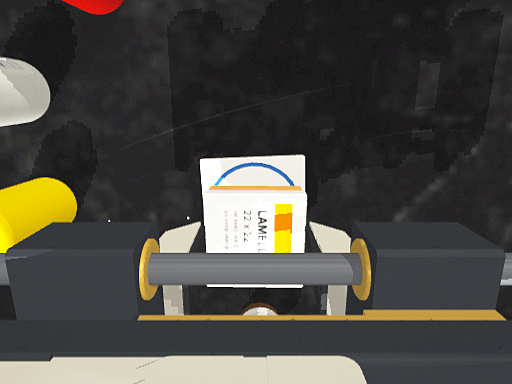

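Run:
```python
import cv2
from h import *
a=cv2.imread("pics/w3.png")[145:320,130:380]; cv2.imwrite("pics/w3c.png",cv2.resize(a,(800,560),interpolation=cv2.INTER_CUBIC))
r=cam("side"); a=r["img"][110:185,200:310]; cv2.imwrite("pics/s3.png",cv2.resize(a,(800,545),interpolation=cv2.INTER_CUBIC))
print(px(r,[.5105,.2464,.0582]),px(r,[.5105-.025,.2464,.0532]),px(r,[.5105-.025,.2464,.0732]))
```

```text
[148.28246856 256.55802384] [149.88494541 249.6283072 ] [144.62341015 249.44111386]
```

View pics/w3c.png

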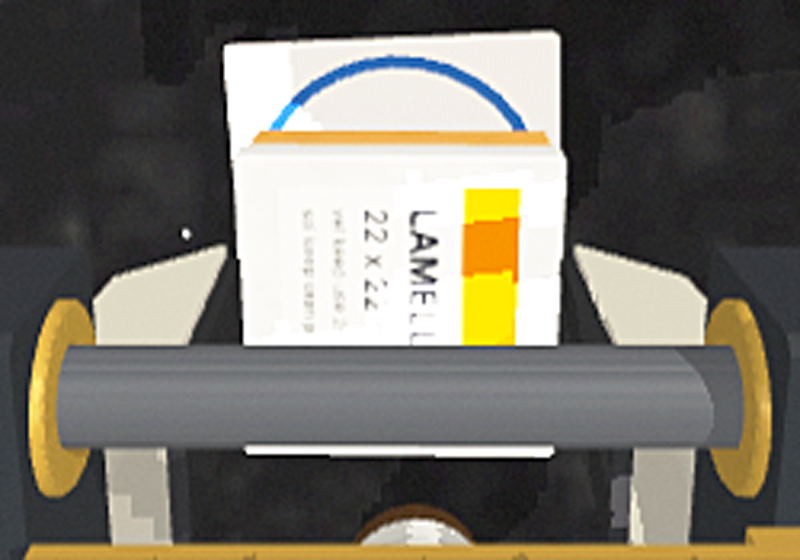

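View pics/s3.png

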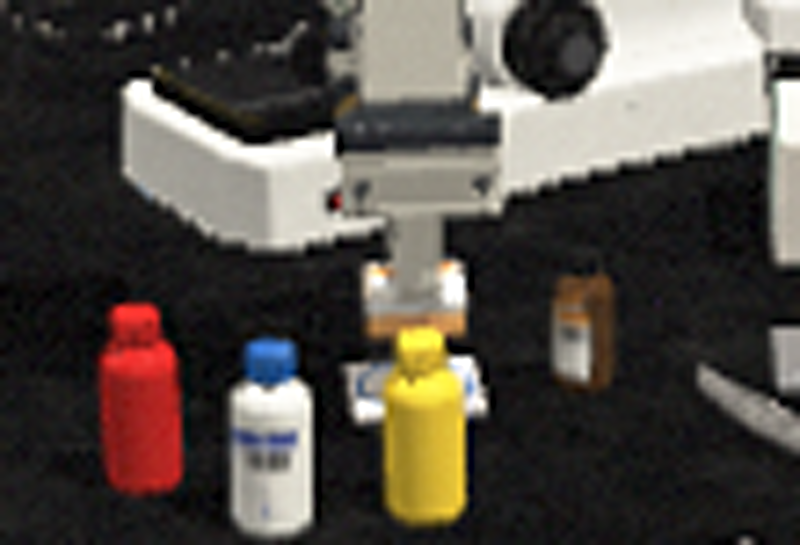

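The box is held flat and centred, but it has slipped down the pads to about 3 mm of overlap: its bottom edge is ~17 mm below the fingertips in the side view. I'll lower it gently, feel for contact, and grip harder next time.

```bash
python3 -m inch '[[[1.7,0,5,0],[0,0,5,0],[0,0,5,0],[0,0,4,0],[0,0,3,0],[0,0,2,0],[0,0,0,0]]]'; python3 -m inch '[[[0,0,2,0],[0,0,2,0],[0,0,0,0]]]';python3 -m inch '[[[0,0,2,0],[0,0,2,0],[0,0,0,0]]]'
```

```text
time: 8.18
tool_pos: [0.5077, 0.246, 0.0326]
tool_rot: [-3.142, -0.0, -3.139]
contact_force: [-0.4, -0.6, -0.7]
opening: 0.0484
time: 8.55
tool_pos: [0.5077, 0.246, 0.0286]
tool_rot: [-3.142, -0.0, -3.139]
contact_force: [1.0, 0.8, 0.4]
opening: 0.0482
time: 8.93
tool_pos: [0.5076, 0.246, 0.0245]
tool_rot: [3.142, -0.0, -3.139]
contact_force: [0.5, 0.3, 0.8]
opening: 0.0484
```

```bash
for k in 1; do python3 -m inch '[[[0,0,2,0],[0,0,0,0]]]'|grep -E 'pos|force';python3 -m inch '[[[0,0,2,0],[0,0,0,0]]]'|grep -E 'pos|force'; done
python3 - <<'E'
from h import *
w=cam("side"); a=w["img"][110:185,200:310]
b=cam("wrist")["img"][145:320,130:380]
cv2.imwrite("pics/s4.png",np.hstack([cv2.resize(a,(400,272),interpolation=cv2.INTER_CUBIC),cv2.resize(b,(390,272))]))
E
```

```text
tool_pos: [0.5079, 0.2461, 0.0228]
contact_force: [-0.5, -0.7, -0.2]
tool_pos: [0.508, 0.2462, 0.0221]
contact_force: [-3.6, -0.7, 11.1]
```

View pics/s4.png

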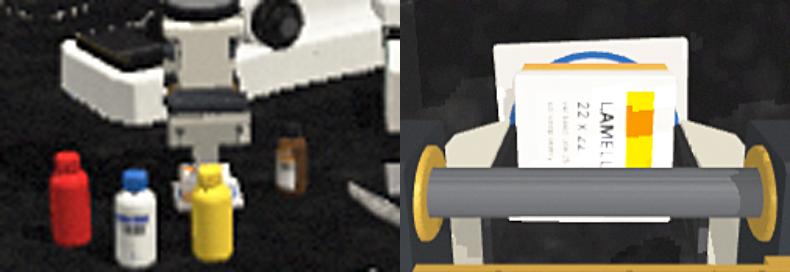

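```bash
python3 -m inch '[[[0,0,-1,0],[0,0,0,0],[0,0,0,0],[0,0,0,0],[0,0,-40,0],[0,0,-60,0],[0,0,-60,0],[-30,0,-20,0],[-30,0,0,0],[0,0,0,0]]]' -1 20
python3 - <<'E'
from h import *
w=cam("wrist"); cv2.imwrite("pics/w5.png",w["img"])
f,i=fit(w,"box",(.508,.2465,0),.004,None); print(f.round(4),i)
f,i=fit(w,"box",(.508,.2465,0),.004,(mask(w,"box",(.508,.2465,0),.004,60))); print(f.round(4),i)
print(px(w,[.5089,.2465,.014]),place_of("wrist","coverglass_box1_mid"),place_of("wrist","coaster_oil"))
shift((.44,.094))
E
```

```text
time: 10.78
tool_pos: [0.569, 0.2458, 0.2013]
tool_rot: [3.142, 0.0, -3.14]
contact_force: [-0.2, -0.0, -0.7]
opening: 0.0913
[ 0.5055  0.2482 -0.0052] 0.6599606385305051
[0.5028 0.246  0.0057] 0.6485732675391547
[109.50033655 254.78150119] [{'at': [105.6, 254.9], 'conf': 0.78}] []
shift mm [127.2, -151.8, 0.3] at [0.5668, 0.2461, 0.2011] yaw -3.139
```

View pics/w5.png

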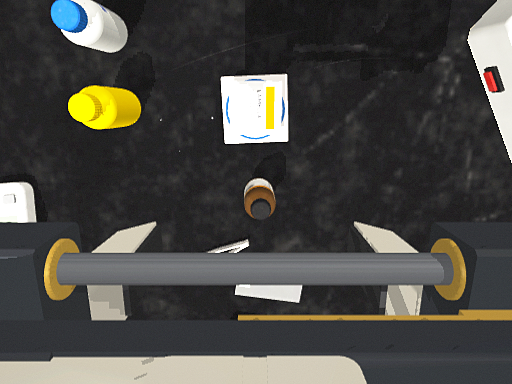

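The orange box at (254,106) sits inside its coaster, with the ring visible all round. Next is the dye bottle.

```bash
python3 -m inch '[[[17,-38,0,0],[17,-38,0,0],[17,-38,0,0],[16,-38,0,0],[0,0,0,0],[0,0,0,0]]]'
python3 - <<'E'
from h import *
w=cam("wrist"); g=(.44,.094,0); print(px(w,[*g[:2],.0425]),[(d["at"],d["conf"]) for d in place_of("wrist","dye_bottle_mid")])
print([ (pt(w,*d["at"],.0425).round(4)) for d in place_of("wrist","dye_bottle_mid")])
f,i=fit(w,"dye",g); print(f.round(4),i); shift(f[:2],.031)
a=w["img"].copy(); cs,_=cv2.findContours(render(w,"dye",f),0,1); cv2.drawContours(a,cs,-1,(255,0,255),1); cv2.imwrite("pics/w6.png",a)
E
```

```text
time: 11.68
tool_pos: [0.501, 0.0946, 0.202]
tool_rot: [3.141, 0.001, -3.139]
contact_force: [0.1, 0.0, 0.3]
opening: 0.0921
[109.09925041 253.37007182] [([35.9, 326.2], 0.98), ([108.1, 265.7], 0.71), ([180.8, 275.6], 0.67)]
[array([0.3789, 0.1563]), array([0.4391, 0.1051]), array([0.5062, 0.1152])]
[0.439  0.1069 0.1058] 0.9628697293895532
shift mm [62.2, 12.1, 170.6] at [0.5012, 0.095, 0.2016] yaw -3.138
```

View pics/w6.png

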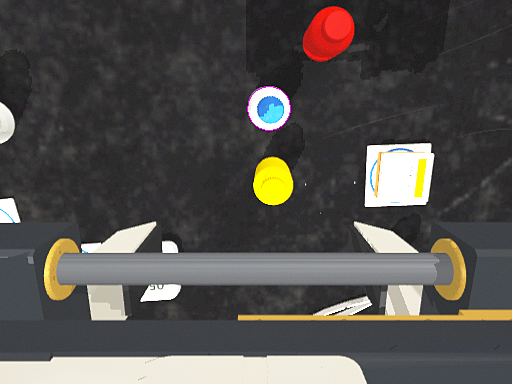

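Dye bottle at px (269,107), the blue cap fits well; red (330,35) and yellow (273,180) leave room for jaws along y.

```bash
python3 -m inch '[[[31,6,0,0],[31,6,0,0],[0,0,0,0],[0,0,40,0],[0,0,45,0],[0,0,45,0],[0,0,30,0],[0,0,10,0],[0,0,0,0]]]' -1 45
python3 -m inch '[[[0,0,0,0],[0,0,0,0],[0,0,0,0],[0,0,0,0],[0,0,0,0],[0,0,-8,0],[0,0,-15,0],[0,0,-25,0],[0,0,-25,0],[0,0,0,0]]]' 1 45
python3 - <<'E'
from h import *
shift((.573+.05,-.195),.2)
E
```

```text
time: 12.95
tool_pos: [0.4396, 0.1061, 0.0316]
tool_rot: [3.142, -0.0, -3.139]
contact_force: [-0.2, 0.1, -0.1]
opening: 0.092
time: 14.2
tool_pos: [0.4403, 0.106, 0.1064]
tool_rot: [3.141, 0.004, -3.139]
contact_force: [0.4, -0.0, -0.4]
opening: 0.0343
shift mm [-182.4, -301.4, -92.9] at [0.4403, 0.106, 0.1064] yaw -3.139
```

```bash
python3 -m inch '[[[0,0,-30,0],[0,0,-32,0],[0,0,-32,0],[-10,-20,0,0],[-30,-48,0,0],[-30,-48,0,0],[-30,-48,0,0],[-30,-48,0,0],[-30,-48,0,0],[-20,-28,0,0]]]'
python3 -m inch '[[[-10,-13,0,0],[0,0,0,0],[0,0,0,0]]]'
python3 - <<'E'
from h import *
w=cam("wrist"); g=(.573,-.195,0); print([(d["at"],d["conf"]) for d in place_of("wrist","coaster_dish")])
f,i=fit(w,"coaster",g); print("cdish",f.round(4),i); shift(f[:2],.036)
a=w["img"].copy(); cs,_=cv2.findContours(render(w,"coaster",f),0,1); cv2.drawContours(a,cs,-1,(255,0,255),1)
f,i=fit(w,"dish",(.583,-.275,0)); print("dish",f.round(4),i)
cs,_=cv2.findContours(render(w,"dish",f),0,1); cv2.drawContours(a,cs,-1,(0,0,255),1)
f,i=fit(w,"coaster",(.623,-.105,0)); print("ctimer",f.round(4),i)
cs,_=cv2.findContours(render(w,"coaster",f),0,1); cv2.drawContours(a,cs,-1,(0,255,0),1); cv2.imwrite("pics/w7.png",a)
E
```

```text
time: 15.45
tool_pos: [0.6201, -0.1842, 0.1967]
tool_rot: [3.141, -0.002, -3.141]
contact_force: [-0.7, 0.7, -0.6]
opening: 0.0343
time: 15.82
tool_pos: [0.6291, -0.1939, 0.1978]
tool_rot: [3.141, -0.002, -3.139]
contact_force: [0.4, -0.7, -0.5]
opening: 0.0346
[([112.6, 249.3], 0.84)]
cdish [ 0.5714 -0.1957  0.1201] 0.9908576404005224
shift mm [57.9, -1.9, 162.6] at [0.6294, -0.1938, 0.1986] yaw -3.139
dish [ 0.5815 -0.2805  0.2168] 0.966066066066066
ctimer [ 0.6223 -0.1072  0.0801] 0.9860677396108576
```

View pics/w7.png

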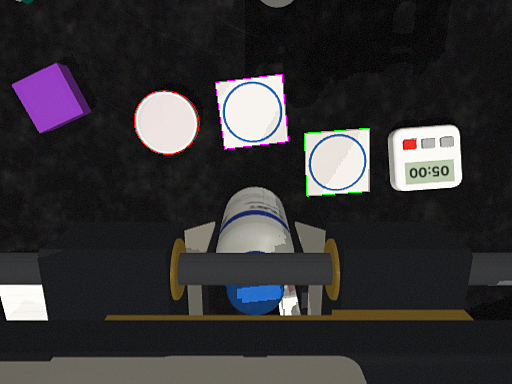

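```bash
python3 -m inch '[[[29,-1,0,0],[29,-1,0,0],[0,0,20,0],[0,0,40,0],[0,0,40,0],[0,0,30,0],[0,0,15,0],[0,0,8,0],[0,0,0,0]]]'
python3 -m inch '[[[0,0,3,0],[0,0,2,0],[0,0,0,0]]]'
python3 - <<'E'
from h import *
w=cam("wrist"); a=w["img"][100:330,120:400]; s=cam("side"); b=s["img"][170:280,240:360]
cv2.imwrite("pics/w8.png",np.hstack([cv2.resize(a,(390,320)),cv2.resize(b,(400,320),interpolation=cv2.INTER_CUBIC)]))
shift((.5714,-.1957),.0356)
E
```

```text
time: 17.05
tool_pos: [0.5721, -0.1969, 0.0462]
tool_rot: [-3.141, 0.001, -3.139]
contact_force: [0.3, 0.7, -0.2]
opening: 0.0341
time: 17.42
tool_pos: [0.5732, -0.1973, 0.0448]
tool_rot: [-3.14, 0.005, -3.139]
contact_force: [-5.3, 3.2, 18.7]
opening: 0.0345
shift mm [1.8, 1.6, 9.2] at [0.5732, -0.1973, 0.0448] yaw -3.139
```

View pics/w8.png

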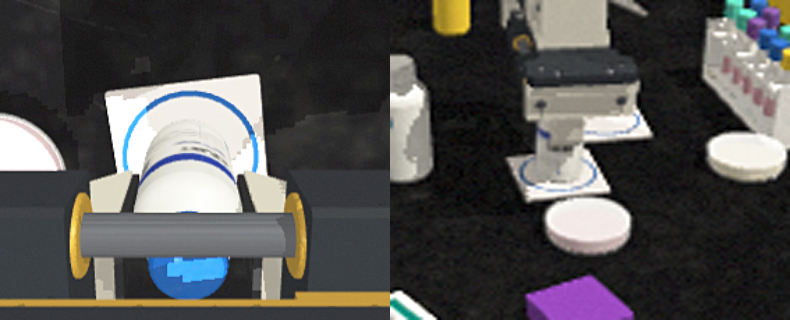

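Contact at TCP z 0.045, so it slipped about 10 mm down the pads, but the side view shows it upright at the coaster centre. Releasing.

```bash
python3 -m inch '[[[1.5,1,-1,0],[0,0,0,0]]]'; python3 -m inch '[[[0,0,0,0],[0,0,0,0],[0,0,0,0],[0,0,0,0],[0,0,-20,0],[0,0,-50,0],[0,0,-50,0],[0,0,-40,0],[-30,0,0,0],[-30,0,0,0]]]' -1 45
python3 -m inch '[[[0,0,0,0],[0,0,0,0]]]'
python3 - <<'E'
from h import *
w=cam("wrist"); cv2.imwrite("pics/w9.png",w["img"]); g=(.5714,-.1957,0); 
ds=place_of("wrist","dye_bottle_mid"); print([(d["at"],d["conf"],pt(w,*d["at"],.0465).round(4)) for d in ds])
hsv=cv2.cvtColor(w["img"],cv2.COLOR_BGR2HSV); b=cv2.inRange(hsv,(100,120,80),(125,255,255))
n,l,st,ce=cv2.connectedComponentsWithStats(b); 
for k in range(1,n):
    if st[k,4]>80: print(st[k].tolist(),ce[k].round(1),pt(w,ce[k][1],ce[k][0],.087).round(4))
shift((.454+.06,-.17),.22)
E
```

```text
time: 17.77
tool_pos: [0.5726, -0.197, 0.0449]
tool_rot: [-3.138, 0.007, -3.139]
contact_force: [1.2, -0.2, 9.3]
opening: 0.0341
time: 19.02
tool_pos: [0.631, -0.1959, 0.2027]
tool_rot: [-3.141, 0.001, -3.14]
contact_force: [-0.2, -0.3, 0.4]
opening: 0.0919
time: 19.27
tool_pos: [0.6296, -0.1956, 0.2011]
tool_rot: [3.141, -0.001, -3.139]
contact_force: [-0.2, -0.2, -0.3]
opening: 0.0917
[([114.6, 252.0], 0.68, array([ 0.5729, -0.1974]))]
[225, 82, 59, 59, 312] [253.9 109.9] [ 0.5681 -0.1957]
[241, 104, 27, 28, 588] [254.  117.3] [ 0.5736 -0.1956]
[310, 134, 57, 55, 275] [337.7 159.8] [ 0.6069 -0.1284]
[339, 306, 18, 9, 120] [347.3 310.9] [ 0.7443 -0.1112]
[315, 309, 17, 6, 82] [323.3 311.8] [ 0.7453 -0.1328]
shift mm [115.4, 26.0, -18.3] at [0.6295, -0.1958, 0.2017] yaw -3.14
```

```bash
python3 -m inch '[[[0,0,-30,0],[35,9,0,0],[35,9,0,0],[35,8,0,0],[0,0,0,0],[0,0,0,0]]]' -1 60
python3 - <<'E'
from h import *
w=cam("wrist"); cv2.imwrite("pics/w10.png",w["img"]); g=(.454,-.175,0); 
print([(d["at"],d["conf"],pt(w,*d["at"],.055).round(4)) for d in place_of("wrist","buffer_bottle_mid")])
f,i=fit(w,"buf",g); print(f.round(4),i); shift(f[:2],.055)
E
```

```text
time: 20.12
tool_pos: [0.5256, -0.1703, 0.2323]
tool_rot: [-3.141, 0.002, -3.14]
contact_force: [0.2, -0.8, 0.3]
opening: 0.0919
[([95.0, 246.5], 0.6, array([ 0.4522, -0.1776]))]
[ 0.4517 -0.1733  0.1758] 0.9922797456857403
shift mm [74.3, -2.8, 176.7] at [0.5259, -0.1703, 0.2318] yaw -3.14
```

```bash
python3 -m inch '[[[37,-1,0,0],[37,-2,0,0],[0,0,0,0],[0,0,40,0],[0,0,50,0],[0,0,45,0],[0,0,30,0],[0,0,13,0],[0,0,0,0]]]' -1 60
python3 -m inch '[[[0,0,0,0],[0,0,0,0],[0,0,0,0],[0,0,0,0],[0,0,0,0],[0,0,0,0],[0,0,-3,0],[0,0,-6,0],[0,0,-10,0],[0,0,-15,0]]]' 1 60
python3 -m inch '[[[0,0,-20,0],[0,0,-25,0],[0,0,-25,0],[0,0,-25,0],[0,0,-20,0],[0,0,-10,0],[0,0,0,0],[0,0,0,0]]]'
python3 - <<'E'
from h import *
shift((.6223+.06,-.1072))
w=cam("wrist"); cv2.imwrite("pics/w11.png",w["img"])
E
```

```text
time: 21.35
tool_pos: [0.4517, -0.1732, 0.0532]
tool_rot: [3.141, -0.001, -3.139]
contact_force: [0.6, -0.5, 1.1]
opening: 0.0917
time: 22.6
tool_pos: [0.451, -0.173, 0.0883]
tool_rot: [3.141, -0.0, -3.139]
contact_force: [0.2, -0.0, -0.1]
opening: 0.0433
time: 23.6
tool_pos: [0.4507, -0.1729, 0.212]
tool_rot: [3.141, -0.001, -3.139]
contact_force: [-0.3, -0.1, -1.0]
opening: 0.0432
shift mm [-231.7, 65.2, -0.2] at [0.4507, -0.1729, 0.212] yaw -3.139
```

```bash
python3 -m inch '[[[-15,4,0,0],[-35,10,0,0],[-45,13,0,0],[-45,13,0,0],[-45,13,0,0],[-30,8,0,0],[-15,4,0,0],[0,0,0,0],[0,0,0,0]]]'
python3 - <<'E'
from h import *
w=cam("wrist"); g=(.6223,-.1072,0.08)
f,i=fit(w,"coaster",g); print("ctimer",f.round(4),i); shift(f[:2],.0575)
a=w["img"].copy(); cs,_=cv2.findContours(render(w,"coaster",f),0,1); cv2.drawContours(a,cs,-1,(255,0,255),1)
b=cam("side")["img"][130:280,190:390]
cv2.imwrite("pics/w12.png",np.hstack([a[:336],cv2.resize(b,(288,216))[[*range(216)]+[0]*120]]))
E
```

```text
time: 24.78
tool_pos: [0.6807, -0.1075, 0.2121]
tool_rot: [3.141, -0.001, -3.139]
contact_force: [0.8, 0.4, -1.9]
opening: 0.043
ctimer [ 0.6221 -0.1076  0.077 ] 0.9889774859287055
shift mm [58.4, 0.2, 155.0] at [0.6806, -0.1077, 0.2125] yaw -3.14
```

View pics/w12.png

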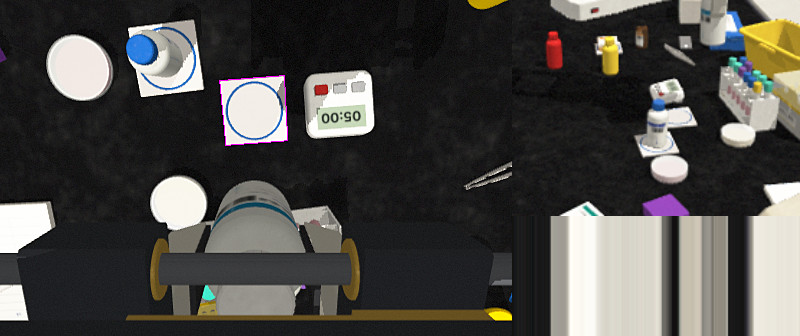

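```bash
python3 -m inch '[[[20,0,0,0],[28,0,0,0],[10,0,0,0],[0,0,20,0],[0,0,35,0],[0,0,35,0],[0,0,25,0],[0,0,15,0],[0,0,6,0],[0,0,0,0]]]'
for k in 1; do python3 -m inch '[[[0,0,3,0],[0,0,3,0],[0,0,0,0]]]'|grep -E 'pos|force';python3 -m inch '[[[0,0,3,0],[0,0,2,0],[0,0,0,0]]]'|grep -E 'pos|force'; done
```

```text
time: 26.12
tool_pos: [0.6234, -0.1079, 0.0772]
tool_rot: [-3.141, 0.001, -3.139]
contact_force: [-0.0, -0.3, -0.4]
opening: 0.0429
tool_pos: [0.623, -0.1077, 0.0707]
contact_force: [0.8, -0.1, -0.7]
tool_pos: [0.6229, -0.1077, 0.0654]
contact_force: [1.0, -0.1, -1.0]
```

```bash
python3 -m inch '[[[0,0,2,0],[0,0,2,0],[0,0,0,0]]]'|grep -E 'pos|force';python3 -m inch '[[[0,0,2,0],[0,0,0,0]]]'|grep -E 'pos|force';python3 -m inch '[[[0,0,1,0],[0,0,0,0]]]'|grep -E 'pos|force'
```

```text
tool_pos: [0.6229, -0.1077, 0.0615]
contact_force: [-0.9, 1.0, -1.6]
tool_pos: [0.6229, -0.1077, 0.0595]
contact_force: [0.3, 0.8, -1.9]
tool_pos: [0.623, -0.1077, 0.0586]
contact_force: [-0.5, -0.5, -1.2]
```

```bash
python3 -m inch '[[[0,0,1,0],[0,0,0,0]]]'|grep -E 'pos|force';python3 -m inch '[[[0,0,1,0],[0,0,0,0]]]'|grep -E 'pos|force'
```

```text
tool_pos: [0.6232, -0.1078, 0.0578]
contact_force: [-0.6, 0.1, -0.4]
tool_pos: [0.6233, -0.1077, 0.0578]
contact_force: [-1.8, -0.1, 5.9]
```

```bash
python3 -m inch '[[[0,0,0,0],[0,0,0,0],[0,0,0,0],[0,0,0,0],[0,0,-20,0],[0,0,-50,0],[0,0,-50,0],[0,0,-50,0],[-30,0,0,0],[-30,0,0,0]]]' -1 60
python3 -m inch '[[[0,0,0,0],[0,0,0,0]]]' | grep pos
python3 - <<'E'
from h import *
w=cam("wrist"); cv2.imwrite("pics/w13.png",w["img"]) 
print([(d["at"],d["conf"],pt(w,*d["at"],.059).round(4)) for d in place_of("wrist","buffer_bottle_mid")])
shift((.441+.06,-.40))
E
```

```text
time: 29.5
tool_pos: [0.6839, -0.1077, 0.2281]
tool_rot: [-3.141, 0.002, -3.14]
contact_force: [0.5, -0.3, 0.6]
opening: 0.0917
tool_pos: [0.6824, -0.1075, 0.2262]
[([112.3, 255.7], 0.91, array([ 0.6242, -0.106 ]))]
shift mm [182.0, -292.0, 0.0] at [0.6824, -0.1076, 0.2268] yaw -3.14
```

Buffer reads (0.624, −0.106) against the coaster at (0.622, −0.108), so it is placed. Next is the green box.

```bash
python3 -m inch '[[[30,-48,0,0],[30,-48,0,0],[30,-48,0,0],[30,-48,0,0],[31,-50,0,0],[31,-50,0,0],[0,0,0,0],[0,0,0,0]]]'
python3 - <<'E'
from h import *
w=cam("wrist"); g=(.441,-.40,0)
print([(d["at"],d["conf"],pt(w,*d["at"],.01).round(4)) for d in place_of("wrist","coverglass_box0_mid")])
f,i=fit(w,"box",g,0,mask(w,"box",g,0,55)); print(f.round(4),i); shift(f[:2],.003)
a=w["img"].copy(); cs,_=cv2.findContours(render(w,"box",f),0,1); cv2.drawContours(a,cs,-1,(255,0,255),1)
cv2.imwrite("pics/w14.png",a)
E
```

```text
time: 30.85
tool_pos: [0.5014, -0.3997, 0.227]
tool_rot: [3.141, 0.0, -3.14]
contact_force: [-0.3, 1.1, -0.7]
opening: 0.092
[([110.1, 257.5], 0.89, array([ 0.4425, -0.3959])), ([215.8, 261.9], 0.73, array([ 0.561 , -0.3905]))]
[ 0.4398 -0.3985  0.5897] 0.32725627101111976
shift mm [62.6, 0.4, 224.0] at [0.5023, -0.3988, 0.227] yaw -3.138
```

View pics/w14.png

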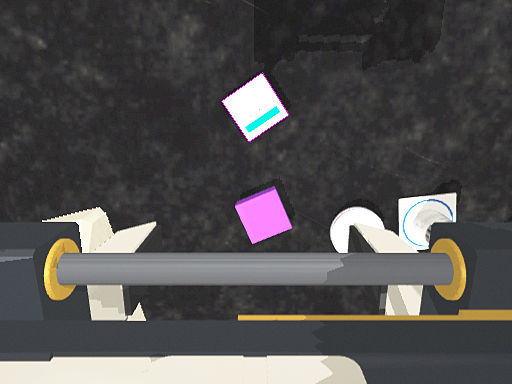

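Run:
```python
from h import *
w=cam("wrist"); g=(.441,-.40,.59)
for t in (75,95,120):
    m=mask(w,"box",g,0,t); f,i=fit(w,"box",g,0,m); print(t,m.sum(),f.round(4),i)
shift(f[:2],.003); print(observe()["qpos"].round(3))
```

```text
75 2571 [ 0.44   -0.3988  0.5891] 0.9821774506005424
95 2519 [ 0.4401 -0.3988  0.5781] 0.9901302803000395
120 2470 [ 0.4403 -0.3989  0.5891] 0.9915696507426737
shift mm [62.2, 0.0, 223.9] at [0.5024, -0.3987, 0.2269] yaw -3.138
[-0.79   0.561  1.17   0.     1.411 -2.365]
```

```bash
python3 -m inch '[[[31,0,0,0.164],[0,0,0,0],[0,0,0,0]]]' -1 60 >/dev/null
python3 - <<'E'
from h import *
shift((.4402,-.3989),.1); print(observe()["tool_rot"])
E
```

```text
shift mm [31.3, -4.4, 127.0] at [0.4717, -0.3995, 0.227] yaw 2.983
[-3.14142446e+00  9.25704093e-04  2.98269245e+00]
```

```bash
python3 -m inch '[[[31,-4,0,0],[0,0,0,0.165],[0,0,0,0.165],[0,0,0,0.165],[0,0,30,0.165],[0,0,45,0.164],[0,0,50,0],[0,0,50,0],[0,0,25,0],[0,0,0,0]]]' -1 60
python3 - <<'E'
from h import *
shift((.4402,-.3989),.003)
E
```

```text
time: 32.62
tool_pos: [0.4394, -0.3977, 0.0245]
tool_rot: [-3.141, -0.004, 2.158]
contact_force: [-0.5, -0.1, 1.5]
opening: 0.0919
shift mm [-1.6, -0.0, 21.5] at [0.4394, -0.3977, 0.0245] yaw 2.158
```

```bash
python3 -m inch '[[[-1.5,0,12,0],[0,0,9,0],[0,0,0,0]]]' -1 60
python3 -m inch '[[[0,0,0,0],[0,0,0,0],[0,0,0,0],[0,0,0,0],[0,0,0,0],[0,0,0,0],[0,0,0,0],[0,0,-2,0],[0,0,-4,0],[0,0,-8,0]]]' 1 60
python3 -m inch '[[[0,0,-15,0],[0,0,-25,0],[0,0,-30,0],[0,0,-30,0],[0,0,-30,0],[0,0,-30,0],[0,0,-20,0],[0,0,0,0],[0,0,0,0]]]'
python3 - <<'E'
from h import *
shift((.567,.2461),.2); print(observe()["qpos"].round(2))
w=cam("wrist"); cv2.imwrite("pics/w15.png",w["img"])
s=observe(); R=Rn.from_euler('xyz',s["tool_rot"]).as_matrix()
for z in (-.017,.003): print(z,[px(w,R@(.025,y,z)+s["tool_pos"]).round(1).tolist() for y in(-.025,.025)])
b=w["img"].max(2)>110
for r in range(176,224,4):
    c=np.where(b[r,180:335])[0]+180; print(r,(c.min(),c.max(),len(c)) if len(c) else None)
E
```

```text
time: 33.0
tool_pos: [0.4402, -0.4001, 0.0055]
tool_rot: [3.142, -0.001, 2.156]
contact_force: [-0.7, -0.9, 0.7]
opening: 0.092
time: 34.25
tool_pos: [0.4401, -0.4001, 0.0199]
tool_rot: [-3.142, -0.001, 2.156]
contact_force: [-0.1, 0.7, -1.5]
opening: 0.0495
time: 35.38
tool_pos: [0.4399, -0.3999, 0.1992]
tool_rot: [-3.142, -0.001, 2.156]
contact_force: [-0.3, 0.3, -0.7]
opening: 0.0492
shift mm [468.4, 462.6, -0.3] at [0.4399, -0.3999, 0.1992] yaw 2.156
[-0.87  0.49  1.37  0.    1.29 -1.45]
-0.017 [[204.0, 196.0], [203.9, 312.0]]
0.003 [[192.2, 202.7], [192.2, 305.4]]
176 None
180 None
184 None
188 None
192 None
196 None
200 (np.int64(200), np.int64(333), 111)
204 (np.int64(199), np.int64(332), 113)
208 (np.int64(199), np.int64(310), 112)
212 (np.int64(199), np.int64(334), 113)
216 (np.int64(199), np.int64(334), 96)
220 (np.int64(199), np.int64(334), 91)
```

```bash
python3 -m inch '[[[15,15,0,0],[30,30,0,0],[36,36,0,0],[36,36,0,0],[36,36,0,0],[36,36,0,0],[36,36,0,0],[36,36,0,0],[36,36,0,0],[36,36,0,0]]]'
python3 -m inch '[[[36,35,0,0],[36,35,0,0],[36,35,0,0],[18,17,0,0],[8,8,0,0],[0,0,0,-0.164],[0,0,0,-0.164],[0,0,0,-0.164],[0,0,0,-0.164],[0,0,0,-0.164]]]'
python3 -m inch '[[[0,0,0,-0.166],[0,0,0,0],[0,0,0,0]]]'
python3 - <<'E'
from h import *
w=cam("wrist"); cv2.imwrite("pics/w16.png",w["img"])
print([(d["at"],d["conf"],pt(w,*d["at"],.014).round(4)) for d in place_of("wrist","coverglass_box1_mid")])
p=px(w,[.506,.2465,.024]); print(p)
r,c=p.round().astype(int); a=w["img"][r-50:r+50,c-60:c+60]
e=cv2.createCLAHE(3,(4,4)).apply(cv2.cvtColor(a,cv2.COLOR_BGR2GRAY))
cv2.imwrite("pics/w16c.png",np.hstack([cv2.resize(a,(400,333),interpolation=cv2.INTER_CUBIC),cv2.cvtColor(cv2.resize(e,(400,333)),cv2.COLOR_GRAY2BGR)]))
print("origin",r-50,c-60); shift((.506,.2465),.025)
# coaster outline again, orange label blob
f,i=fit(w,"coaster",(.509,.2465,.04)); print("outline",f.round(4),i)
hsv=cv2.cvtColor(w["img"],cv2.COLOR_BGR2HSV); b=cv2.inRange(hsv,(5,100,120),(32,255,255)); b[:r-45]=0;b[r+45:]=0;b[:,:c-50]=0;b[:,c+50:]=0
n,l,st,ce=cv2.connectedComponentsWithStats(b)
for k in range(1,n):
    if st[k,4]>20: print(st[k].tolist(),pt(w,ce[k][1],ce[k][0],.024).round(4), cv2.minAreaRect(np.argwhere(l==k)[:,::-1].astype(np.float32)))
E
```

```text
time: 36.67
tool_pos: [0.5331, 0.0641, 0.1992]
tool_rot: [-3.141, -0.001, 2.156]
contact_force: [1.1, -0.7, -0.4]
opening: 0.0491
time: 37.92
tool_pos: [0.5677, 0.2442, 0.1994]
tool_rot: [-3.141, -0.001, 2.98]
contact_force: [0.3, -0.1, 0.3]
opening: 0.0489
time: 38.3
tool_pos: [0.5681, 0.2445, 0.1996]
tool_rot: [-3.142, -0.0, 3.138]
contact_force: [0.5, 0.5, 0.4]
opening: 0.0494
[]
[107.68213725 255.88866474]
origin 58 196
shift mm [62.2, 1.7, 174.7] at [0.5682, 0.2446, 0.1997] yaw 3.14
outline [0.509  0.2466 0.0425] 0.9975972040192224
[267, 87, 9, 43, 367] [0.506  0.2607] ((270.9999694824219, 107.99998474121094), (7.999999046325684, 41.99999237060547), 0.0)
```

```bash
python3 -m inch '[[[20,0,0,0],[30,1,0,0],[11,1,0,0],[0,0,20,0],[0,0,40,0],[0,0,40,0],[0,0,35,0],[0,0,20,0],[0,0,6,0],[0,0,0,0]]]'
python3 -m inch '[[[0,0,2,0],[0,0,2,0],[0,0,0,0]]]'
python3 - <<'E'
from h import *
shift((.5072,.2464),.0295)
w=cam("wrist"); cv2.imwrite("pics/w17.png",w["img"])
E
```

```text
time: 39.65
tool_pos: [0.5079, 0.2468, 0.039]
tool_rot: [3.141, 0.001, 3.141]
contact_force: [0.3, 0.2, -0.5]
opening: 0.0491
time: 40.02
tool_pos: [0.5075, 0.2468, 0.035]
tool_rot: [3.141, 0.0, -3.141]
contact_force: [-0.1, 0.1, -0.9]
opening: 0.0488
shift mm [0.3, -0.4, 5.5] at [0.5075, 0.2468, 0.035] yaw -3.141
```

```bash
python3 -m inch '[[[0,0,2,0],[0,0,1,0],[0,0,0,0]]]'|grep -E 'pos|force'; python3 -m inch '[[[0,0,1,0],[0,0,0,0]]]'|grep -E 'pos|force'; python3 -m inch '[[[0,0,1,0],[0,0,0,0]]]'|grep -E 'pos|force'
```

```text
tool_pos: [0.5073, 0.2467, 0.0316]
contact_force: [0.7, -0.3, -0.8]
tool_pos: [0.5074, 0.2467, 0.0306]
contact_force: [-0.0, -0.6, -0.5]
tool_pos: [0.5074, 0.2468, 0.0297]
contact_force: [-0.8, -0.7, -0.5]
```

```bash
python3 -m inch '[[[0,0,1,0],[0,0,0,0]]]'|grep -E 'pos|force'; python3 -m inch '[[[0,0,0.6,0],[0,0,0,0]]]'|grep -E 'pos|force'
```

```text
tool_pos: [0.5074, 0.2467, 0.0297]
contact_force: [-2.0, -0.4, 7.6]
tool_pos: [0.5075, 0.2468, 0.0297]
contact_force: [-4.2, -1.7, 12.8]
```

```bash
python3 -m inch '[[[0,0,-0.6,0],[0,0,0,0],[0,0,0,0],[0,0,0,0],[0,0,0,0],[0,0,-15,0],[0,0,-40,0],[0,0,-60,0],[0,0,-60,0],[-60,0,0,0]]]' -1 20
python3 -m inch '[[[0,0,0,0],[0,0,0,0]]]'|grep pos
python3 - <<'E'
from h import *
w=cam("wrist"); cv2.imwrite("pics/w18.png",w["img"]); s=cam("side"); sc=cam("scene")
print([(d["at"],d["conf"],pt(w,*d["at"],.034).round(4)) for d in place_of("wrist","coverglass_box0_mid")])
r,c=px(w,[.508,.2465,.024]).round().astype(int); a=w["img"][r-48:r+48,c-64:c+64]
def up(x,wd,h): return cv2.resize(x,(wd,h),interpolation=cv2.INTER_CUBIC)
top=np.hstack([up(a,400,300),up(s["img"][120:180,210:290],400,300)])
bot=np.hstack([up(s["img"][170:275,215:355],400,300),up(sc["img"][160:280,150:310],400,300)])
cv2.imwrite("pics/final.png",np.vstack([top,bot]))
hsv=cv2.cvtColor(w["img"],cv2.COLOR_BGR2HSV); b=cv2.inRange(hsv,(75,90,60),(98,255,255)); b[:r-45]=0;b[r+45:]=0;b[:,:c-50]=0;b[:,c+50:]=0
n,l,st,ce=cv2.connectedComponentsWithStats(b)
for k in range(1,n):
    if st[k,4]>40: print(st[k].tolist(),pt(w,ce[k][1],ce[k][0],.044).round(4), cv2.minAreaRect(np.argwhere(l==k)[:,::-1].astype(np.float32)))
print("dish",fit(s,"dish",(.5815,-.2805,0)))
E
```

```text
time: 42.7
tool_pos: [0.5684, 0.2485, 0.2132]
tool_rot: [3.137, 0.012, -3.139]
contact_force: [0.7, 0.7, -0.4]
opening: 0.0917
tool_pos: [0.5667, 0.2465, 0.2036]
[([110.1, 256.2], 0.91, array([0.5065, 0.2486]))]
[266, 88, 10, 45, 406] [0.5062 0.261 ] ((270.5, 110.0), (44.0, 9.0), 90.0)
dish (array([ 0.58163502, -0.27861745,  0.28060923]), np.float64(0.2272508425613866))
```

View pics/final.png

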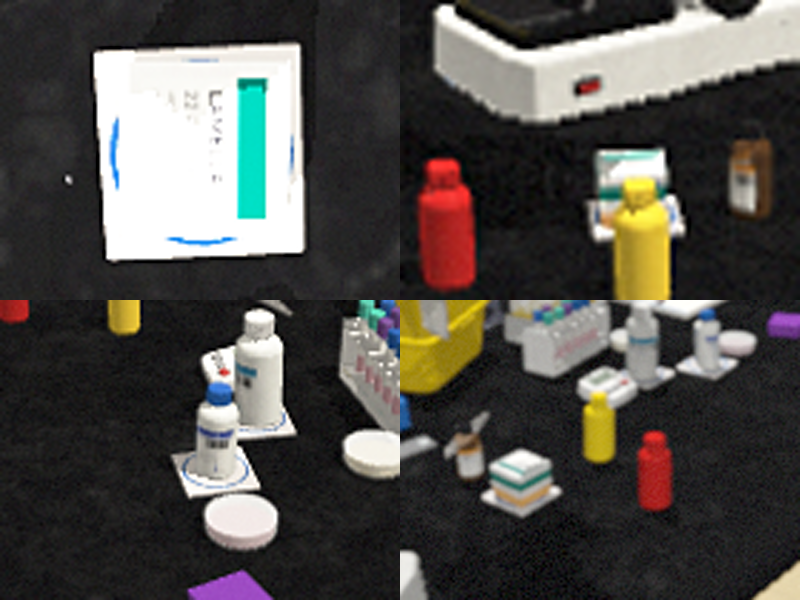

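The final views show green squarely on orange on the oil coaster, both bottles upright on their coasters, and the dish, timer and oil bottle apparently undisturbed. The green label is at (0.5062, 0.2610), against (0.5060, 0.2607) for the orange label before stacking. The gripper is clear.

```bash
python3 -c "
from cell import *
print(hand_in())"
```

```text
the job is handed in; nothing more can be done
None
```

All four pieces are placed and the job is handed in at about 43 s of the 115 s allowed. The hand-in gave no verdict, so these are my own last checks:

| Piece | Measured position (m) | Target (m) | Offset | Limit |
|---|---|---|---|---|
| Dye bottle (cap) | (0.574, −0.196) | dish coaster (0.571, −0.196) | about 2 mm | 12 mm |
| Buffer bottle | (0.624, −0.106) | timer coaster (0.622, −0.108) | about 3 mm | 12 mm |
| Orange box | about (0.506, 0.247) | oil coaster (0.509, 0.247) | about 3 mm | 12 mm |
| Green box | label within 1 mm of the orange label's earlier position | orange box | under 1 mm, parallel | 8 mm, 0.2 rad |

In the last pictures both bottles stand upright and the boxes are stacked square. The petri dish, timer and oil bottle look undisturbed, the decoys were left alone, and the gripper is open and clear.

**Slips:** The orange box slipped about 17 mm down the pads, and the dye bottle about 10 mm. I lowered both by feel and they landed flat and centred. A harder grip and slower lift stopped it for the other two.

**Checks that failed or disagreed:**
- **Orange box:** the outline fit was poor on its white coaster (overlap about 0.65), so its position comes from its printed label and the network.
- **Petri dish:** the last side-camera fit was unusable (overlap 0.23), so "undisturbed" rests on the picture alone.
- **Green box:** the network put it 2 mm in y from where its label implied.

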